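Show a casting's three ports to the inspection camera

ROBOT

A 6-joint arm with a two-finger parallel gripper is mounted at the origin on the work surface. World frame = base frame: x ahead of the robot, y to its left, z up, the work surface at z = 0. Lengths are in m, angles in rad, forces in N, time in s.
With the tool pointing down it reaches from about 0.35 to 0.85 m from the base axis. Payload 8.1 kg.
Tool frame: the origin (TCP) lies between the finger pads; the fingertips stand manip.tcp_to_tips ahead of it and the grasp point (between the pads) lies 5 mm behind it (manip.tcp_to_tips is the distance from the TCP to the fingertips, in m); z points along the fingers, y is the line along which they close (so a half turn about z gives the same grasp; the last joint's range is limited). The gripper opens to 93 mm and grips with 3 to 60 N. Pads are 15 mm wide; open, the fingers measure 128 mm over their backs; the gripper's body (75 mm by 188 mm) begins 65 mm behind the grasp point.
Start: joints at [1.032, 0.13, 1.488, -0, 1.523, -0.085], TCP at [0.263, 0.539, 0.233] pointing down, gripper open.
Joint ranges: [-2.96, 2.96], [-0.89, 2.26], [0.02, 2.5], [-1.34, 4.48], [0, 2.73], [-2.66, 2.66]. Speed limits (rad/s): [2.39, 2.39, 2.79, 3.14, 3.14, 3.14].

INTERFACE

Orientations are given as a 3x3 rotation matrix whose columns are the frame's x, y, z axes.
In Python, from plant import manip gives the robot as it stands. Calls block until the motion is done:
- manip.move_pose(position, orientation): joint-space move of the TCP to a pose.
- manip.line_to(position, frame=None, feed=0.15, contact_N=None): straight line of the TCP; frame=None keeps the orientation; feed is the mean speed in m/s. With contact_N (N) it stops when the force on the tool has changed by that much, and returns True; else False.
- manip.set_joints(angles): joint-space move.
- manip.move_gripper(opening): finger opening in m; the grip force is fixed at half the most; returns when the fingers have stopped.
- manip.pause(seconds).
- manip.solve_ik(position, orientation): joint angles nearest the present ones, or None.
- manip.get_image(name): name is "side" or "top"; returns (picture, depth): 400x640x3 uint8, red, green, blue; 400x640 float32, m along the optical axis (not along the pixel's ray), 0 where there is no reading.
- manip.calibration(name): a dict with "K" (3x3 intrinsics, pixels), "world_from_camera" (4x4, takes a point from camera to world coordinates). Camera axes: x right, y up, looking along -z (the intrinsics and any distortion apply to the point x, -y, -z); pixel columns grow to the right and rows downward; lengths in m; the calibration is good to about 2 mm. A picture is of the moment at which its call begins. calibration takes no time and is no camera call.
A pose or a line that the arm cannot do raises manip.IKError and nothing moves.
- manip.sign_off(): hands the job in; it is judged then, once.
Readings, each from a call of its own:
- manip.read_time_s(): time.
- manip.read_joint_positions(): joint angles.
- manip.read_dq(): joint speeds.
- manip.read_joint_efforts(): joint torques, N m.
- manip.read_tcp_pos(): TCP position.
- manip.read_ee_rot(): TCP orientation.
- manip.read_contact_force(): force on the tool from outside, world axes, zero at the start.
- manip.read_moment(): the same for the moment, N m.
- manip.read_grip_width(): finger opening in m.
- manip.read_grip_force(): force on a finger pad.
Only numpy, scipy, OpenCV 4.12 (cv2) and the standard library are available. Lean on these libraries where they do the work, as an engineer would, in place of code of your own. Each camera call takes 0.05 s, during which the arm holds its last target. There are 200 camera calls.

TASK

The casting on the inspection turntable has toppled: gently stand it upright on its foot in the middle of the disc, and let go. Then turn it (the turntable's red pegs are there to be pushed) so that its white, then its yellow, then its blue port faces straight into the camera lens, keeping it still with your fingers off the casting for a good second each time. Leave it standing with the blue port to the camera, keep it on the turntable throughout, and do not shove the other things on the bench.

Things in the scene. Friction and masses are not known exactly. Their poses are not given: they have to be found in the camera images.
- casting: Grey aluminium casting, 135 mm foot to top, about 0.6 kg, lying on the turntable. Origin on its long axis, half-way up. x: from foot to top (up when standing); z: out of the white port; -y: out of the yellow port; -z: out of the blue port; +y side blank. Foot: square plate 84 x 84 mm, 12 thick. Lying, it rests on a foot edge and the blue port, white port up, axis level 42 mm above the disc.
- neck (a point): Middle of the casting's round neck, 30 mm across, on its long axis, 45 mm from the casting's origin towards the top; same axes as the casting. The neck is bare for 26 mm along the axis (13 mm each way), between the barrel, 52 mm across, and the end cap, 38 mm across and 9 thick.
- white_port (a point): Middle of the white port's face: a disc 44 mm across with a black dot, 42 mm out from the casting's long axis and 56 mm from the foot's underside; same axes as the casting. The yellow and blue ports are alike, a quarter turn and a half turn anticlockwise of it, seen from above the standing casting.
- axis (a point): Turntable's vertical turning axis at the disc's top face, 60 mm above the bench. Does not turn; x points level to the camera, z up. Disc: aluminium with dark rubber centre, 300 mm across. Six upright red pegs, 16 mm across, 45 mm high above the disc, stand every 60 degrees on a circle of radius 130 mm.
- lens (a point): Middle of the front of the camera's lens (black box 52 mm wide on a post, white ring round the lens, red stripe on top, 145 mm high above the bench), 201 mm from the turning axis along axis's x and 56 mm above the disc, looking level to the axis.
- turntable (a joint): Angle of the turntable in rad, growing anticlockwise seen from above; at 0 one red peg lies straight towards the camera (along axis's x). Turns freely far beyond a full turn either way with light friction (2 to 3 N at a peg) and stays where it is left.
- pipe_flange: Bystander: rust-brown round pipe flange, 120 across, 50 high (mm); origin under its centre.
- collar: Bystander: dark steel ring, 90 across, 30 high (mm); origin under its centre.
- layout_paint: Bystander: small jar with a red cap, 50 across, 100 high (mm); origin under its centre.
- wrench: Bystander: steel wrench lying flat.
- cap_red: Bystander: red plastic plug, 48 across, 24 high (mm); origin under its centre.
- spare_casting: Bystander: another casting of the same shape, standing, unpainted, 135 high (mm); origin under its centre.
Things that resemble listed ones, but are neither listed nor needed, are in the scene too. Leave any purple look-alike of the casting alone.

How it is judged:
By the outcome, as a careful person would: the job done as asked, in the order asked, and still so for the second after the job is handed in, with the robot touching nothing.
It also fails if it takes over 72 s, if anything falls off the work surface, if the arm or the gripper's body presses on something with over 40 N, if the wrist force passes 120 N, or if a joint passes its speed limit or range.

## Working session

There is one attempt and no reset: what is moved stays moved. The work goes in short steps, each a Python script; the robot and the scene stay as the last script left them, time stands still between calls to the robot, and variables do not carry over. Pictures are saved under pics/ and viewed, at most 10 in all, crops included, and the job is handed in when it is done.

```bash
mkdir -p pics; ls
python3 - <<'E'
from plant import manip
import cv2,numpy as np
for n in("top","side"):
    p,d=manip.get_image(n); c=manip.calibration(n)
    cv2.imwrite(f"pics/{n}0.png",p[:,:,::-1]); np.savez(f"{n}0.npz",p=p,d=d,K=c["K"],T=c["world_from_camera"])
    print(n,c)
print(manip.tcp_to_tips,manip.read_time_s())
E
```

```text
pics
top {'K': array([[416.85356967,   0.        , 320.75089907],
       [  0.        , 416.85356967, 211.6383296 ],
       [  0.        ,   0.        ,   1.        ]]), 'world_from_camera': array([[-0.02580317,  0.99709371, -0.07168214,  0.46005684],
       [-0.99933858, -0.02389029,  0.02741618, -0.02628161],
       [ 0.025624  ,  0.07234215,  0.99705066,  1.29175535],
       [ 0.        ,  0.        ,  0.        ,  1.        ]])}
side {'K': array([[517.74045185,   0.        , 321.20509169],
       [  0.        , 517.74045185, 194.64241705],
       [  0.        ,   0.        ,   1.        ]]), 'world_from_camera': array([[ 0.99888379,  0.02632574, -0.03921888,  0.4904624 ],
       [-0.04521917,  0.77293106, -0.63287661, -0.95077685],
       [ 0.01365255,  0.63394364,  0.77325873,  1.23644711],
       [ 0.        ,  0.        ,  0.        ,  1.        ]])}
0.014 0.1
```

View pics/top0.png

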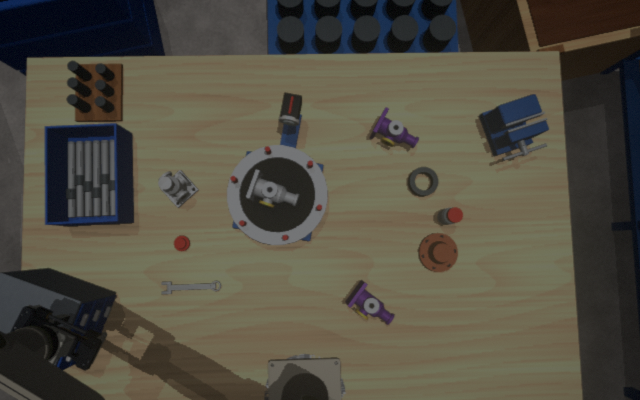

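View pics/side0.png

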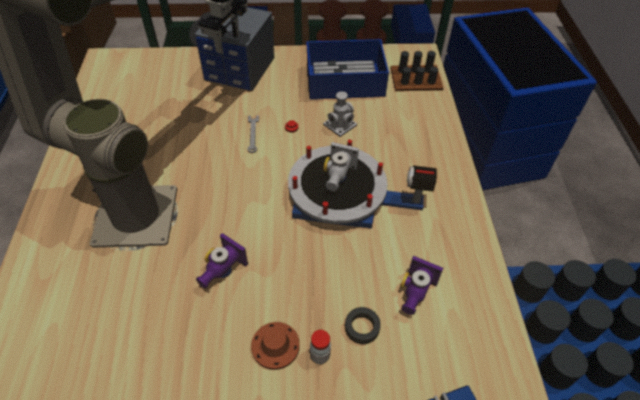

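The top view shows the turntable centred near (277,195) with six red pegs and the lens camera at (290,107). The casting has its foot at about (253,187), white port at (265,189) and neck at about (290,198). The side view agrees: casting at (340,165), lens camera at (420,180). Next I'll measure them.

```bash
cat > hp.py <<'E'
import numpy as np,cv2
def cloud(d,K,T):
    v,u=np.indices(d.shape); z=d
    P=np.stack([(u-K[0,2])/K[0,0]*z,-(v-K[1,2])/K[1,1]*z,-z],-1)
    return P@T[:3,:3].T+T[:3,3]
def project(P,K,T):
    c=(np.atleast_2d(P)-T[:3,3])@T[:3,:3]
    return np.c_[K[0,0]*c[:,0]/-c[:,2]+K[0,2],-K[1,1]*c[:,1]/-c[:,2]+K[1,2]]
def ray(u,v,z,K,T):  # pixel -> world at height z
    r=T[:3,:3]@np.array([(u-K[0,2])/K[0,0],-(v-K[1,2])/K[1,1],-1]); o=T[:3,3]
    return o+r*(z-o[2])/r[2]
def red(p):
    h=cv2.cvtColor(p,cv2.COLOR_RGB2HSV)
    return (((h[...,0]<8)|(h[...,0]>172))&(h[...,1]>140)&(h[...,2]>60)).astype(np.uint8)
E
python3 - <<'E'
from hp import *
for n in("top","side"):
    f=np.load(n+"0.npz"); p,d,K,T=[f[k] for k in("p","d","K","T")]
    W=cloud(d,K,T)
    k,l,s,c=cv2.connectedComponentsWithStats(red(p))
    print(n)
    for i in range(1,k):
        if s[i,4]<6: continue
        m=l==i; q=W[m&(d>0)]
        print(s[i].tolist(),c[i].round(1),np.median(q,0).round(4),"zmax",q[:,2].max().round(3))
    # casting cloud near turntable
    x0,y0=(277,195) if n=="top" else (338,183)
    g=cv2.resize(p[y0-65 if n=="side" else y0-105:y0+55,x0-65:x0+105],None,fx=4,fy=4,interpolation=cv2.INTER_CUBIC)
    g=np.clip(g.astype(float)*1.3,0,255).astype(np.uint8); g=g[:600]
    print(g.shape); cv2.imwrite(f"pics/{n}0z.png",g[:,:,::-1])
E
```

```text
top
[288, 96, 6, 18, 45] [290.5 104.6] [0.8455 0.0183 0.1447] zmax 0.151
[266, 147, 4, 5, 15] [267.3 149.1] [0.7294 0.0911 0.1054] zmax 0.111
[308, 162, 4, 4, 14] [309.7 163.5] [ 0.6852 -0.0315  0.105 ] zmax 0.108
[231, 177, 5, 4, 14] [233.2 178.4] [0.6474 0.189  0.1037] zmax 0.109
[317, 206, 4, 4, 13] [318.6 207.4] [ 0.5587 -0.054   0.105 ] zmax 0.109
[448, 208, 15, 14, 172] [454.7 214.6] [ 0.5272 -0.4459  0.1   ] zmax 0.106
[240, 221, 5, 4, 14] [241.8 222.6] [0.5186 0.1655 0.1041] zmax 0.107
[174, 236, 15, 15, 177] [181.3 243. ] [0.4667 0.3617 0.0205] zmax 0.03
[283, 236, 5, 4, 14] [284.8 237.4] [0.4756 0.0444 0.1047] zmax 0.109
(600, 680, 3)
side
[285, 121, 13, 11, 109] [291.3 125.9] [0.4633 0.3525 0.0179] zmax 0.031
[348, 140, 4, 5, 16] [349.3 141.8] [0.6442 0.1844 0.1035] zmax 0.109
[307, 146, 4, 11, 31] [308.4 150.4] [0.516  0.16   0.0995] zmax 0.108
[378, 163, 5, 11, 29] [379.6 167.4] [0.7274 0.084  0.0937] zmax 0.11
[416, 169, 18, 6, 67] [424.5 171.4] [0.8447 0.0185 0.1434] zmax 0.149
[293, 177, 4, 11, 28] [294.5 181.1] [0.4728 0.0379 0.0989] zmax 0.111
[367, 193, 5, 13, 43] [368.9 198.3] [ 0.6842 -0.0357  0.0927] zmax 0.109
[322, 201, 7, 13, 54] [325.1 205.5] [ 0.557  -0.059   0.0984] zmax 0.11
[311, 330, 19, 19, 289] [320.1 339. ] [ 0.526  -0.4517  0.1   ] zmax 0.107
(480, 680, 3)
```

View pics/top0z.png

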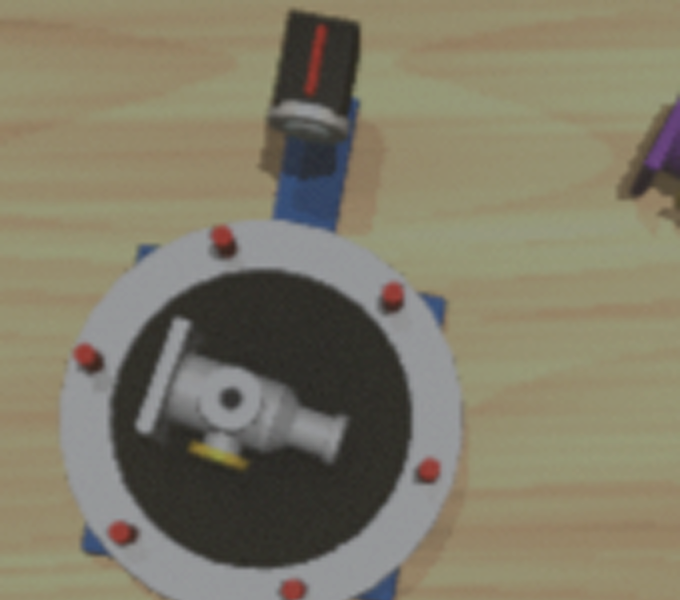

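View pics/side0z.png

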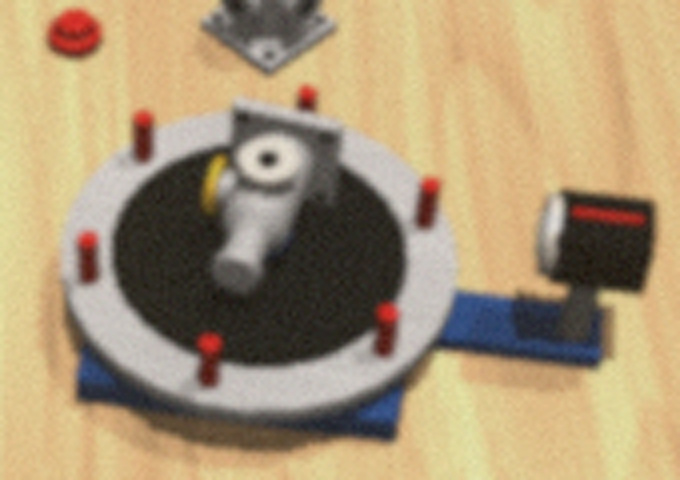

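The top zoom shows the white port at zoom (232,398), neck about (315,432), foot at upper left and yellow port below. The camera's stripe runs roughly along the axis-to-camera line. The side zoom agrees. Now I'll fit the poses and scan reachability.

```bash
cat >> hp.py <<'E'
from scipy.optimize import least_squares
R2=lambda a:np.array([np.cos(a),np.sin(a)])
def pegs(p,d,K,T,c0=(.603,.068)):
    W=cloud(d,K,T); k,l,s,c=cv2.connectedComponentsWithStats(red(p)); P=[]
    for i in range(1,k):
        if s[i,4]<6 or s[i,4]>70: continue
        q=W[(l==i)&(d>0)]
        if len(q)==0: continue
        q=q[q[:,2]>.09]
        if len(q)<4: continue
        m=q.mean(0)
        if abs(np.hypot(*(m[:2]-c0))-.13)<.02: P.append(ray(*c[i],.104,K,T)[:2])
    return np.array(P)
def fit_pegs(P,c=None):
    def f(v):
        e=P-v[:2]; a=np.angle(np.exp(6j*(np.arctan2(e[:,1],e[:,0])-v[2])))/6
        return np.r_[np.hypot(*e.T)-.13,.13*a]
    a0=P-P.mean(0) if c is None else P-c
    s=least_squares(f,np.r_[P.mean(0) if c is None else c,np.arctan2(a0[0,1],a0[0,0])])
    return s.x,np.abs(s.fun).max()
E
python3 - <<'E'
from hp import *
from plant import manip
f=np.load("top0.npz"); p,d,K,T=[f[k] for k in("p","d","K","T")]
P=pegs(p,d,K,T); v,e=fit_pegs(P); print("axis",v.round(4),"err",e,len(P)); ax=v[:2]
W=cloud(d,K,T)
# disc fit cross-check
fs=np.load("side0.npz"); Ws=cloud(fs["d"],fs["K"],fs["T"])
for n,w in(("top",W),("side",Ws)):
    m=(w[...,2]>.052)&(w[...,2]<.068)&(np.hypot(w[...,0]-ax[0],w[...,1]-ax[1])<.18)
    (c,r)=cv2.minEnclosingCircle(w[m][:,:2].astype(np.float32)); print(n,"disc",c,r,"z",np.median(w[m][:,2]))
k=(W[...,2]>.134)&(abs(W[...,0]-.845)<.07)&(abs(W[...,1]-.018)<.06)
q=W[k][:,:2]; print("cam box top rect",cv2.minAreaRect(q.astype(np.float32)),len(q))
# red stripe line
m=red(p)>0; m[:, :285]=0; m[:,296:]=0; m[:94]=0; m[116:]=0
vv,uu=np.nonzero(m); S=np.array([ray(u,v_,.145,K,T)[:2] for u,v_ in zip(uu,vv)])
g=np.linalg.svd(S-S.mean(0))[2][0]; print("stripe ctr",S.mean(0),"dir",np.degrees(np.arctan2(*(g*np.sign(g[0]))[::-1])),"axis->stripe",np.degrees(np.arctan2(*(S.mean(0)-ax)[::-1])))
# casting clouds
for n,w,pp in(("top",W,p),("side",Ws,fs["p"])):
    r=np.hypot(w[...,0]-ax[0],w[...,1]-ax[1]); m=(r<.112)&(w[...,2]>.075)&(w[...,2]<.16)
    q=w[m]; print(n,len(q),q.min(0),q.max(0))
    h=cv2.cvtColor(pp,cv2.COLOR_RGB2HSV); y=m&(h[...,0]>20)&(h[...,0]<32)&(h[...,1]>120)
    print(" yellow",w[y].mean(0),y.sum())
    t=m&(w[...,2]>.139)&(w[...,2]<.15); print(" top pts",np.median(w[t],0),t.sum())
    np.save(n+"_cast.npy",q)
    print(" neck/top slice PCA:")
    qq=q[:,:2]; gg=np.linalg.svd(qq-qq.mean(0),full_matrices=False)[2][0]; print(np.degrees(np.arctan2(gg[1],gg[0])),qq.mean(0))
E
```

```text
axis [0.6023 0.0677 0.1744] err 0.001507922244142229 6
top disc (0.6040546298027039, 0.06893998384475708) 0.1499047726392746 z 0.06065058730182504
side disc (0.601162850856781, 0.06697641313076019) 0.15250922739505768 z 0.06040032916360394
cam box top rect ((0.8399937748908997, 0.02124907448887825), (0.05234607681632042, 0.08038190752267838), 79.074951171875) 499
stripe ctr [0.8456047  0.01927104] dir -12.23487136547641 axis->stripe -11.266566133747688
top 971 [0.56262254 0.00469484 0.07594302] [0.66553223 0.14823269 0.15237143]
 yellow [0.57078027 0.09497753 0.1182345 ] 36
 top pts [0.61232905 0.09662488 0.14387751] 327
 neck/top slice PCA:
70.08309497686548 [0.60437932 0.0852791 ]
side 1024 [5.60530973e-01 4.90770796e-05 7.54861355e-02] [0.66505546 0.14558603 0.15123216]
 yellow [0.56803223 0.08781676 0.11594116] 30
 top pts [0.61051194 0.09309727 0.14377245] 252
 neck/top slice PCA:
-113.65727051237741 [0.60634721 0.07861557]
```

```bash
cat >> hp.py <<'E'
def cyl(a,r,lo,hi,ax):  # distance to capped cylinder along local axis ax between lo and hi
    o=[i for i in range(3) if i!=ax]
    dr=np.hypot(a[:,o[0]],a[:,o[1]])-r; dz=abs(a[:,ax]-(lo+hi)/2)-(hi-lo)/2
    return np.minimum(np.maximum(dr,dz),0)+np.hypot(np.maximum(dr,0),np.maximum(dz,0))
def sdf(a):
    b=np.abs(a-[-.0615,0,0])-[.006,.042,.042]
    L=[np.linalg.norm(np.maximum(b,0),axis=1)+np.minimum(b.max(1),0),cyl(a,.026,-.056,.025,0),cyl(a,.015,.02,.06,0),cyl(a,.019,.058,.0675,0)]
    s=a-[-.0115,0,0]
    L+=[cyl(s,.022,.036,.042,2),cyl(s,.022,-.042,-.036,2),cyl(s,.022,-.042,-.036,1),cyl(s,.013,-.04,.04,2),cyl(s,.013,-.04,0,1)]
    return np.min(L,0)
def fit_lying(q,x0):  # x,y of origin, yaw of h; local axes x=h, z=up
    def loc(v):
        c,s=np.cos(v[2]),np.sin(v[2]); R=np.array([[c,-s,0],[s,c,0],[0,0,1]])
        return (q-[v[0],v[1],.102])@R
    s=least_squares(lambda v:sdf(loc(v)),x0,loss="soft_l1",f_scale=.003)
    return s.x,np.median(abs(sdf(loc(s.x))))
E
python3 - <<'E'
from hp import *
from plant import manip
for n in("top","side"):
    print(n,fit_lying(np.load(n+"_cast.npy"),[.606,.083,np.radians(-112)]))
q=np.r_[np.load("top_cast.npy"),np.load("side_cast.npy")]
v,e=fit_lying(q,[.606,.083,np.radians(-112)]); print(v,np.degrees(v[2]),e)
ax=np.array([.6023,.0677])
def Rt(az,th,s):
    h=np.r_[R2(az),0]; z=np.sin(th)*h-np.cos(th)*np.array([0,0,1]); y=s*np.array([-h[1],h[0],0])
    return np.c_[np.cross(y,z),y,z]
for s in(1,-1):
  for az in range(-180,180,20):
    r=[]
    for th in(0,45,60,75,90):
        R=Rt(np.radians(az),np.radians(th),s); j=manip.solve_ik(np.r_[ax,.06+.1125]+.005*R[:,2],R); r.append(None if j is None else np.round(j,1).tolist())
    print(s,az,[x is not None for x in r],r[4] or r[3])
E
```

```text
top (array([ 0.60451886,  0.07244299, -1.92660331]), np.float64(0.001028988144159991))
side (array([ 0.60232028,  0.07080524, -1.92082592]), np.float64(0.0013994088343726088))
[ 0.60333716  0.07116783 -1.92647328] -110.37878852349374 0.0013888155348351413
1 -180 [True, True, True, False, False] None
1 -160 [True, True, True, False, False] None
1 -140 [True, True, True, True, False] [0.3, 1.4, 0.2, -0.9, 2.6, 0.6]
1 -120 [True, True, True, True, True] [0.4, 1.3, 0.5, -1.2, 2.4, 0.5]
1 -100 [True, True, True, True, True] [0.5, 1.1, 1.0, -1.2, 2.2, 0.6]
1 -80 [True, True, True, True, True] [0.6, 0.9, 1.4, -1.3, 1.9, 0.7]
1 -60 [True, True, True, True, False] [0.6, 0.5, 1.8, -1.3, 1.5, 0.7]
1 -40 [True, True, True, False, False] None
1 -20 [True, True, False, True, True] [0.5, 0.2, 2.4, 4.0, 1.2, 1.2]
1 0 [True, True, False, False, False] None
1 20 [True, True, False, False, False] None
1 40 [True, False, False, True, True] [-0.6, 0.3, 2.3, 1.8, 1.4, 2.1]
1 60 [True, False, False, True, True] [-0.6, 0.5, 1.9, 1.5, 1.6, 2.3]
1 80 [False, False, True, True, True] [-0.6, 0.7, 1.6, 1.3, 1.9,
[... 688 characters left out ...]
0.5, 1.8, -1.3, 1.5, -2.5]
-1 -40 [True, False, False, False, False] None
-1 -20 [True, True, False, True, True] [0.5, 0.2, 2.4, 4.0, 1.2, -2.0]
-1 0 [True, True, False, False, False] None
-1 20 [True, True, True, False, False] None
-1 40 [True, True, True, True, True] [-0.6, 0.3, 2.3, 1.8, 1.4, -1.0]
-1 60 [True, True, True, True, True] [-0.6, 0.5, 1.9, 1.5, 1.6, -0.9]
-1 80 [True, True, True, True, True] [-0.6, 0.7, 1.6, 1.3, 1.9, -0.8]
-1 100 [True, True, True, True, True] [-0.5, 0.9, 1.2, 1.2, 2.1, -0.7]
-1 120 [True, True, True, True, True] [-0.4, 1.2, 0.8, 1.1, 2.4, -0.6]
-1 140 [True, True, True, True, True] [-0.2, 1.5, 0.4, 1.1, 2.6, -0.5]
-1 160 [True, True, True, False, False] None
```

```bash
cat >> hp.py <<'E'
AX=np.array([.6023,.0677]); CAM=np.radians(-11.1)
def Rt(az,th,s):
    "fingers at tilt th from down towards az; closing line level, across az"
    h=np.r_[R2(az),0]; z=np.sin(th)*h-np.cos(th)*np.array([0,0,1]); y=s*np.array([-h[1],h[0],0])
    return np.c_[np.cross(y,z),y,z]
def peg_pose(a,s,z=.092,r=.130): return np.r_[AX+r*R2(a),z],Rt(a,0,s)
E
python3 - <<'E'
from hp import *
from plant import manip
for s in(1,-1):
  for a in range(-170,191,20):
    j=manip.solve_ik(*peg_pose(np.radians(a),s)); p=peg_pose(np.radians(a),s)[0]
    print(s,a,None if j is None else (np.round(j,2).tolist(), "j1-j6-a",round(float(np.angle(np.exp(1j*(j[0]-j[5]-np.radians(a))))),2)))
f=np.load("top0.npz"); W=cloud(f["d"],f["K"],f["T"])
for n,(u,v) in dict(spare=(172,184),purp1=(372,305),purp2=(396,128),spbase=(180,190)).items(): print(n,W[v,u])
E
```

```text
1 -170 ([-0.01, -0.09, 1.98, -0.0, 1.26, 1.38], 'j1-j6-a', 1.57)
1 -150 ([-0.1, -0.05, 1.94, -0.0, 1.25, 0.95], 'j1-j6-a', 1.57)
1 -130 ([-0.16, 0.03, 1.86, -0.0, 1.25, 0.54], 'j1-j6-a', 1.57)
1 -110 ([-0.19, 0.14, 1.75, -0.0, 1.26, 0.16], 'j1-j6-a', 1.57)
1 -90 ([-0.19, 0.25, 1.61, -0.0, 1.28, -0.19], 'j1-j6-a', 1.57)
1 -70 ([-0.16, 0.36, 1.48, -0.0, 1.3, -0.51], 'j1-j6-a', 1.57)
1 -50 ([-0.12, 0.46, 1.36, -0.0, 1.33, -0.82], 'j1-j6-a', 1.57)
1 -30 ([-0.07, 0.53, 1.26, -0.0, 1.35, -1.12], 'j1-j6-a', 1.57)
1 -10 ([-0.01, 0.57, 1.2, -0.0, 1.37, -1.4], 'j1-j6-a', 1.57)
1 10 ([0.05, 0.59, 1.19, -0.0, 1.37, -1.69], 'j1-j6-a', 1.57)
1 30 ([0.11, 0.56, 1.22, -0.0, 1.36, -1.98], 'j1-j6-a', 1.57)
1 50 ([0.17, 0.51, 1.29, -0.0, 1.34, -2.28], 'j1-j6-a', 1.57)
1 70 ([0.21, 0.42, 1.4, -0.0, 1.32, -2.58], 'j1-j6-a', 1.57)
1 90 None
1 110 None
1 130 None
1 150 ([0.16, -0.0, 1.89, -0.0, 1.25, 2.26], 'j1-j6-a', 1.57)
1 170 ([0.08, -0.07, 1.96, -0.0, 1.25, 1.83], 'j1-j6-a', 1.57)
1 190 ([-0.01, -0.09, 1.98, -0.0, 1.26, 1.38], 'j1-j6-a', 1.57)
-1 -170 ([-0.01, -0.09, 1.98, -0.0, 1.26, -1.76], 'j1-j6-a
[... 537 characters left out ...]
-j6-a', -1.57)
-1 50 ([0.17, 0.51, 1.29, -0.0, 1.34, 0.86], 'j1-j6-a', -1.57)
-1 70 ([0.21, 0.42, 1.4, -0.0, 1.32, 0.56], 'j1-j6-a', -1.57)
-1 90 ([0.24, 0.32, 1.53, -0.0, 1.29, 0.24], 'j1-j6-a', -1.57)
-1 110 ([0.24, 0.21, 1.66, -0.0, 1.27, -0.11], 'j1-j6-a', -1.57)
-1 130 ([0.22, 0.1, 1.79, -0.0, 1.26, -0.48], 'j1-j6-a', -1.57)
-1 150 ([0.16, -0.0, 1.89, -0.0, 1.25, -0.88], 'j1-j6-a', -1.57)
-1 170 ([0.08, -0.07, 1.96, -0.0, 1.25, -1.31], 'j1-j6-a', -1.57)
-1 190 ([-0.01, -0.09, 1.98, -0.0, 1.26, -1.76], 'j1-j6-a', -1.57)
spare [0.63241381 0.35783683 0.11761471]
purp1 [ 0.27491697 -0.19960571  0.0837317 ]
purp2 [ 0.78969389 -0.28868369  0.08480725]
spbase [0.62138771 0.35066418 0.06858421]
```

```bash
cat >> hp.py <<'E'
def turn(m,a0,a1,s,feed=.16,lift=.06):
    "grip the peg at angle a0 and carry it round to a1 (rad), let go, rise"
    p,R=peg_pose(a0,s); up=np.array([0,0,lift])
    m.move_pose(p+up,R); m.move_gripper(.04); m.line_to(p,feed=.12); m.move_gripper(0.)
    w=m.read_grip_width(); n=max(1,int(np.ceil(abs(a1-a0)/np.radians(23))))
    for i in range(1,n+1):
        q,R=peg_pose(a0+(a1-a0)*i/n,s,r=.131 if i<n else .130); m.line_to(q,R,feed=feed)
    t=m.read_time_s(); m.move_gripper(.04); m.line_to(q+up,feed=.2)
    print("peg grip width",round(w,4),"t",round(t,1)); return t
def look(m,n,tag):
    p,d=m.get_image(n); c=m.calibration(n); cv2.imwrite(f"pics/{n}{tag}.png",p[:,:,::-1])
    return p,d,c["K"],c["world_from_camera"]
E
python3 - <<'E'
from hp import *
from plant import manip as m
D=np.radians
turn(m,.1744+np.pi,.1744+np.pi-D(169.6),-1)
m.move_pose([.45,-.02,.35],Rt(D(80),0,-1)); print(m.read_time_s(),m.read_contact_force())
q=[]
for n in("top","side"):
    p,d,K,T=look(m,n,"1"); P=pegs(p,d,K,T); print(n,len(P),fit_pegs(P,AX))
    w=cloud(d,K,T); r=np.hypot(*(w[...,:2]-AX).T).T; k=(r<.112)&(w[...,2]>.075)&(w[...,2]<.16); q.append(w[k]); print(fit_lying(w[k],[.60,.066,D(80)]))
print(fit_lying(np.concatenate(q),[.60,.066,D(80)]),m.read_time_s())
E
```

```text
peg grip width 0.0153 t 8.4
10.7917 [-0.3643557  -0.31854136 -0.73994947]
top 5 (array([0.60257438, 0.06753552, 0.3596462 ]), np.float64(0.0011812857134078092))
(array([0.60423791, 0.06595173, 1.38671903]), np.float64(0.0011118484896483344))
side 6 (array([0.59927778, 0.05317286, 1.4055163 ]), np.float64(0.006357527592690829))
(array([0.60199871, 0.06329781, 1.39026142]), np.float64(0.001290671032869133))
(array([0.60324234, 0.06339122, 1.39579272]), np.float64(0.001306763769027987)) 10.8917
```

View pics/top1.png

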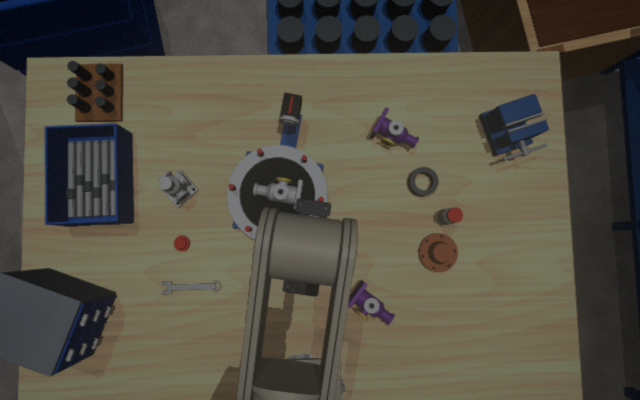

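Turned to h ≈ 80° as planned (casting at top-image (280,190), cap at left, camera at (290,107)). Now grasp the neck and raise it.

Run:
```python
from hp import *
from plant import manip as m
D=np.radians; az=1.393; h=np.r_[R2(az),0]; O=np.array([.603,.0645,.102]); N0=O+.045*h
R=Rt(az,0,-1); tcp=lambda N,R:N+.005*R[:,2]
m.move_gripper(.06); m.move_pose(tcp(N0,R)+[0,0,.07],R); m.line_to(tcp(N0,R),feed=.12); m.move_gripper(0.)
print("grip",m.read_grip_width(),m.read_contact_force().round(1),m.read_time_s())
NE=np.r_[AX,0]
for i in range(1,7):
    th=D(15*i); N=N0+(NE-N0)*i/6; N[2]=.06+.1125*np.sin(th)+.042*np.cos(th)+.003
    R=Rt(az,th,-1); m.line_to(tcp(N,R),R,feed=.06)
    print(i,m.read_contact_force().round(1),round(m.read_time_s(),1),m.read_joint_positions().round(2))
for n in("top","side"): np.savez(n+"2.npz",**dict(zip("pdKT",look(m,n,"2"))))
p=np.load("side2.npz")["p"]; g=cv2.resize(p[100:240,250:450],None,fx=4,fy=4,interpolation=cv2.INTER_CUBIC); cv2.imwrite("pics/side2z.png",g[:,:,::-1])
```

```text
grip 0.029288924530926116 [-0.6 -0.2  3.4] 13.8583
1 [ 0.3 -1.3 -3.7] 14.5 [-0.07  0.2   1.63  0.27  1.29  0.04]
2 [ 0.   1.  -3.3] 15.1 [-0.23  0.18  1.68  0.54  1.35 -0.19]
3 [1.5 2.3 2.3] 15.5 [-0.37  0.23  1.69  0.77  1.45 -0.38]
4 [ 0.2  0.8 -4.3] 15.9 [-0.47  0.35  1.69  0.97  1.57 -0.54]
5 [-0.1 -0.5 -4.2] 16.4 [-0.54  0.51  1.66  1.14  1.7  -0.68]
6 [ 0.5 -0.1 -4.9] 16.8 [-0.57  0.72  1.6   1.29  1.85 -0.78]
```

View pics/side2z.png

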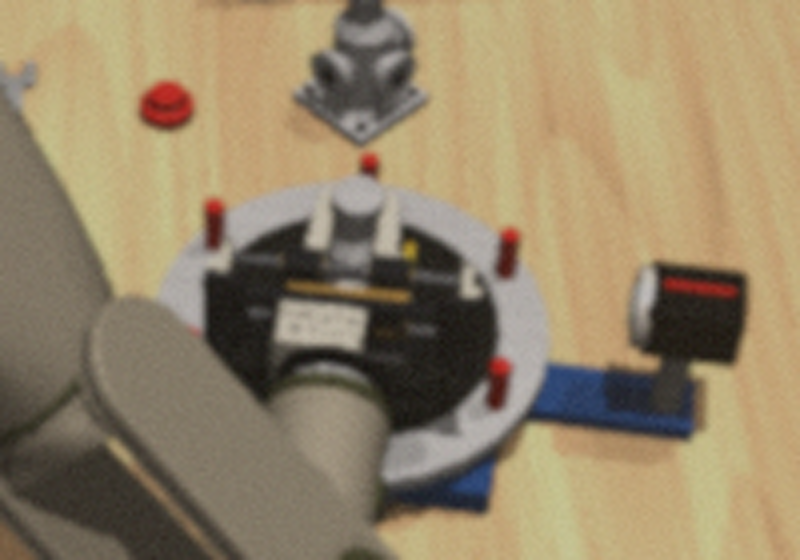

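The side zoom shows the casting upright between the fingers, cap at zoom (358,195), with the yellow port edge visible at (410,250). Next: check the cap from the top, then lower, release and back off.

```bash
cat >> hp.py <<'E'
def capc(p,d,K,T):
    w=cloud(d,K,T); k=(np.hypot(*(w[...,:2]-AX).T).T<.03)&(w[...,2]>.187)&(w[...,2]<.207); q=w[k]
    n=np.linalg.svd(q-q.mean(0),full_matrices=False)[2][2]; n*=np.sign(n[2])
    (c,r)=cv2.minEnclosingCircle(q[:,:2].astype(np.float32))
    return "cap",q.mean(0).round(4),"z",np.median(q[:,2]).round(4),"n",n.round(3),"circ",np.round(c,4),round(r,4),len(q)
E
python3 - <<'E'
from hp import *
from plant import manip as m
f=np.load("top2.npz"); print(capc(*[f[k] for k in "pdKT"]))
t=m.read_tcp_pos(); hit=m.line_to(t-[0,0,.010],feed=.02,contact_N=4); print(hit,m.read_tcp_pos()-t,m.read_contact_force().round(1))
f=look(m,"top","3"); print(capc(*f)); print(m.read_time_s())
E
```

```text
('cap', array([0.6026, 0.0688, 0.197 ]), 'z', np.float64(0.1974), 'n', array([-0.084, -0.027,  0.996]), 'circ', array([0.6025, 0.0701]), 0.028, 175)
True [ 0.00027177 -0.00014452 -0.002119  ] [3.3 2.4 5.1]
('cap', array([0.6037, 0.0686, 0.1963]), 'z', np.float64(0.1965), 'n', array([ 0.019, -0.033,  0.999]), 'circ', array([0.6055, 0.0679]), 0.0252, 166)
17.2
```

```bash
cat >> hp.py <<'E'
def place(f0):
    "casting local frame standing: local x up, z = white"
    pass
def fit_standing(q,x0):  # x,y, azimuth of white port
    def loc(v):
        w=np.r_[R2(v[2]),0]; up=np.array([0,0,1.]); R=np.c_[up,np.cross(w,up),w]
        return (q-[v[0],v[1],.06+.0675])@R
    s=least_squares(lambda v:sdf(loc(v)),x0,loss="soft_l1",f_scale=.003)
    return s.x,np.median(abs(sdf(loc(s.x))))
def stand_cloud(p,d,K,T):
    w=cloud(d,K,T); return w[(np.hypot(*(w[...,:2]-AX).T).T<.08)&(w[...,2]>.066)&(w[...,2]<.2)]
E
sed -i '/^def place/,/^    pass/d' hp.py
python3 - <<'E'
from hp import *
from plant import manip as m
D=np.radians; h=np.r_[R2(1.393),0]
m.move_gripper(.06); t=m.read_tcp_pos(); m.line_to(t-.12*h,feed=.15); m.line_to(m.read_tcp_pos()+[0,0,.12],feed=.25)
print(m.read_contact_force().round(1),m.read_time_s())
# go to the waiting pose above the peg on the far left
pos,R=peg_pose(D(80.6),-1,z=.30); m.move_pose(pos,R)
q=[]
for n in("top","side"):
    f=look(m,n,"4"); np.savez(n+"4.npz",**dict(zip("pdKT",f))); P=pegs(*f); print(n,len(P),fit_pegs(P,AX) if len(P) else 0)
    c=stand_cloud(*f); q.append(c); print(len(c),fit_standing(c,[*AX,D(-100)])); 
    if n=="top": print(capc(*f))
v,e=fit_standing(np.concatenate(q),[*AX,D(-100)]); print(v,np.degrees(v[2]),e,m.read_time_s())
ims=[]
for n,(u,w) in(("top",(277,195)),("side",(338,175))):
    p=np.load(n+"4.npz")["p"]; ims.append(cv2.resize(p[w-60:w+60,u-65:u+65],None,fx=3,fy=3,interpolation=cv2.INTER_CUBIC))
cv2.imwrite("pics/z4.png",np.clip(np.hstack(ims)*1.3,0,255).astype(np.uint8)[:,:,::-1])
E
```

```text
[-0.4  0.4 -1. ] 19.4833
top 6 (array([0.60243825, 0.0677379 , 0.35790923]), np.float64(0.0013524418000529503))
929 (array([ 0.60548639,  0.07262769, -1.75925275]), np.float64(0.0012176229553296277))
('cap', array([0.6054, 0.0721, 0.1953]), 'z', np.float64(0.1952), 'n', array([-0.007, -0.003,  1.   ]), 'circ', array([0.6062, 0.0722]), 0.0188, 158)
side 6 (array([0.59977046, 0.05562688, 1.40692564]), np.float64(0.008471453230385367))
1003 (array([ 0.60375811,  0.07042059, -1.76818295]), np.float64(0.0014261492497229817))
[ 0.6045989   0.07094383 -1.76453284] -101.10028472065258 0.0014552516959511763 20.7417
```

View pics/z4.png

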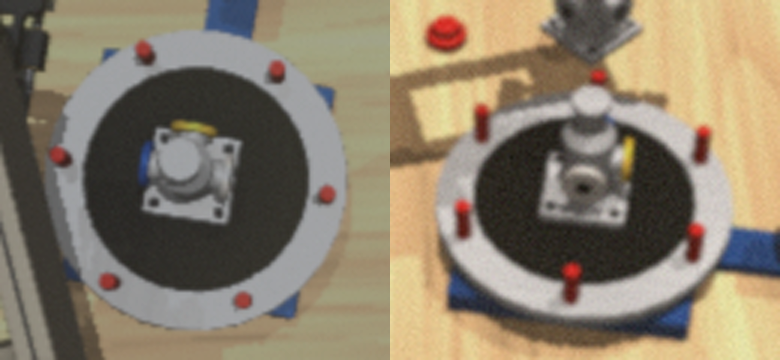

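The zoom confirms it stands: yellow towards the camera, white towards the side camera, blue opposite. It is about 4–5 mm off the turning axis and level (cap normal vertical). Now I'll grip one peg, turn to white and hold, then check the angle.

```bash
cat >> hp.py <<'E'
OFF=np.array([.0025,.0040]); W0=np.radians(-101.); PEG0=np.radians(-39.5)
def aim(k):
    "turntable angle change (from measured standing pose) that points port k (0 white,1 yellow,2 blue) at the lens"
    L=AX+.201*R2(CAM); D=0
    for _ in range(20):
        c,s=np.cos(D),np.sin(D); e=L-AX-np.array([[c,-s],[s,c]])@OFF
        D=np.arctan2(e[1],e[0])-W0-k*np.pi/2
    return D
def arc(m,a0,a1,s,feed=.16):
    n=max(1,int(np.ceil(abs(a1-a0)/np.radians(23))))
    for i in range(1,n+1):
        q,R=peg_pose(a0+(a1-a0)*i/n,s,r=.131 if i<n else .130); m.line_to(q,R,feed=feed)
E
python3 - <<'E'
from hp import *
from plant import manip as m
print([np.degrees(aim(k)) for k in range(3)])
p,R=peg_pose(PEG0,1); m.move_pose(p+[0,0,.12],R); m.move_gripper(.04); m.line_to(p,feed=.15); m.move_gripper(0.); print(m.read_grip_width())
arc(m,PEG0,PEG0+aim(0),1); m.pause(1.6)
q=[]
for n in("top","side"):
    f=look(m,n,"5"); P=pegs(*f); print(n,len(P),fit_pegs(P,AX) if len(P)>2 else 0)
    c=stand_cloud(*f); q.append(c); v,e=fit_standing(c,[*AX,CAM]); print(len(c),v,np.degrees(v[2]),e)
v,e=fit_standing(np.concatenate(q),[*AX,CAM]); print(v,np.degrees(v[2]),e,m.read_time_s())
E
```

```text
[np.float64(89.4180165236072), np.float64(-1.3553429910402117), np.float64(-89.61801652360718)]
0.015439339555645908
top 4 (array([ 0.60241558,  0.06803414, -0.1771475 ]), np.float64(0.001200146756428877))
928 [ 0.60016913  0.07049649 -0.19906038] -11.405319918513195 0.0012345481317478368
side 5 (array([0.59986019, 0.05468021, 1.91408062]), np.float64(0.005962762331117408))
1058 [ 0.598126    0.06902168 -0.1984941 ] -11.372874422737913 0.0013130220632711414
[ 0.59888037  0.06936154 -0.20214214] -11.581891451511172 0.001409080072151125 27.8833
```

View pics/side5.png

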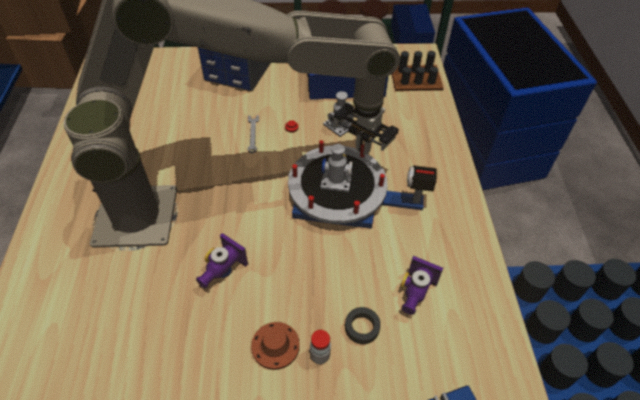

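White faces the camera (casting at (338,165), gripper on the peg at (370,140)), fitted at −11.5° against a target of −11.6°. Continuing with yellow, then blue, then letting go.

Run:
```python
from hp import *
from plant import manip as m
a=[PEG0+aim(k) for k in range(3)]
arc(m,a[0],a[1],1); m.pause(1.8); print(m.read_time_s())
f=look(m,"side","6"); c=stand_cloud(*f); v,e=fit_standing(c,[*AX,CAM-np.pi/2]); print("white az",np.degrees(v[2]),v[:2],e,len(c))
arc(m,a[1],a[2],1); m.pause(.3); m.move_gripper(.04)
q=m.read_tcp_pos(); m.line_to(q+[0,0,.12],feed=.2); m.move_pose([.38,-.25,.35],Rt(np.radians(-120),0,1)); m.pause(1.5)
Q=[]
for n in("top","side"):
    f=look(m,n,"7"); c=stand_cloud(*f); Q.append(c); v,e=fit_standing(c,[*AX,CAM-np.pi]); print(n,"white az",np.degrees(v[2]),v[:2],e,len(c))
    if n=="top": P=pegs(*f); print(len(P),fit_pegs(P,AX)); print(capc(*f))
print(m.read_time_s(),m.read_contact_force().round(1),"target blue az",np.degrees(W0+aim(2)+np.pi))
```

```text
31.8833
white az -102.8057657300779 [0.60375216 0.07074106] 0.0013386606478121765 968
top white az -190.2654471616188 [0.6076968  0.06677944] 0.0011703823158923932 885
6 (array([ 0.60236845,  0.0678569 , -0.15711112]), np.float64(0.0014545875717026646))
('cap', array([0.6074, 0.0668, 0.195 ]), 'z', np.float64(0.1951), 'n', array([-0.001,  0.007,  1.   ]), 'circ', array([0.6077, 0.0671]), 0.019, 160)
side white az -189.78236466755754 [0.60523999 0.06491516] 0.0014352059538830534 1048
38.4667 [-0.  -0.2  0. ] target blue az -10.618016523607178
```

View pics/side7.png

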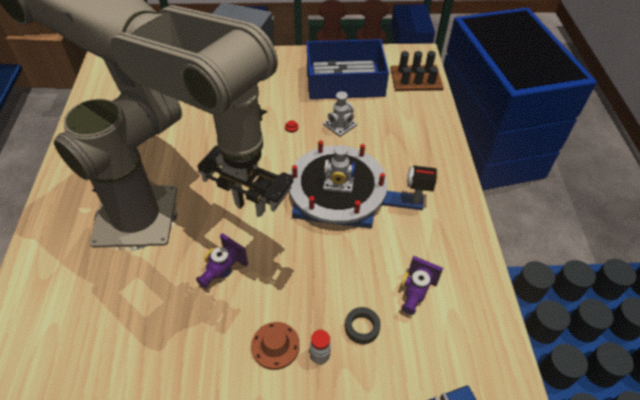

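The casting stands alone at (340,175), yellow towards the side camera, so blue faces the lens at (415,180), within about 0.7° of target. The bystanders have not moved and the arm is clear.

```bash
python3 -c "
from plant import manip as m
print(m.sign_off(),m.read_time_s())"
```

```text
the job is handed in; nothing more can be done
the job is handed in; nothing more can be done
```

Job handed in at about 38.5 s of the 72 s: the casting stands about 5 mm off the turning axis, was turned white, yellow, then blue to the lens with over 1.5 s held still each time, and was left blue-on within about 1° with the arm clear; I don't have the judge's verdict.

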